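# Gauge how full the chocolate canister is

## Robot

A 6-joint arm with a two-finger parallel gripper is mounted at the origin on the work surface. World frame = base frame: x ahead of the robot, y to its left, z up, the work surface at z = 0. Lengths are in mm, angles in rad, forces in N, time in s.
With the tool pointing down it reaches from about 350 to 975 mm from the base axis. Payload 7.1 kg.
Tool frame: the origin (TCP) lies midway between the tips of the shut fingers; the grasp point (between the pads) lies pinch_z behind it (pinch_z is the distance from the TCP to the grasp point, in mm); z points along the fingers, y is the line along which they close (so a half turn about z gives the same grasp; the last joint's range is limited). The gripper opens to 88 mm and grips with 3 to 60 N. Pads are 20 mm wide; open, the fingers measure 115 mm over their backs; the gripper's body (75 mm by 178 mm) begins 61 mm behind the grasp point.
Start: joints at [-1.333, 0.423, 1.63, -0, 1.089, -0.019], TCP at [158.761, -604.483, 222.675] pointing down, gripper open.
Joint ranges: [-3, 3], [-0.9, 2.11], [0.09, 2.58], [-1.31, 4.45], [0.11, 2.69], [-2.54, 2.54]. Speed limits (rad/s): [2.39, 2.39, 3.01, 3.14, 3.14, 3.14].

## Interface

Orientations are given as a rotation vector (axis times angle).
In Python, from workcell import get_obs, get_image, close_job, pinch_z gives the robot as it stands.
- The arm moves only by the tool jog_arm, never from a script. Its argument "commands" is a list of rows, each a list of 3 entries, a list of its own where there are three numbers: the gripper command: -1 is shut, 1 is fully open, values between are in proportion, then the shift along the tool's x, y, z as a fraction of full scale, then the turn, a rotation vector about the tool's x, y, z as a fraction of full scale. In form: [[gripper, [tx, ty, tz], [rx, ry, rz]], ...]. A call has 1 to 10 rows; each row shifts and turns the commanded pose from where the row before left it, along the tool's axes as they then stand; what a row does not reach is not made up. Full scale, the value 1, is 0.1 m for a shift and 45 degrees for a turn. A row lasts 1/10 s, in which the tool goes at most 50 mm and 8.59 degrees, less where a joint would pass 70% of its speed; a pose out of reach is approached as far as the arm can. A call with a number of a shift or a turn outside -1 to 1 is refused whole. A call with a gripper value outside its range is refused whole. The fingers move at their own pace and stop on an object; the grip force is fixed at half the most. Time passes only in rows, so rows that do not move let the fingers close. It gives the time, the measured TCP pose, the force, the opening and the grip force at its end, in the units of the state.
- get_obs(): the state, without advancing time (a new reading comes with each control period).
- get_image(name): name is "scene" or "top"; returns a dict with "image" (480x640x3 uint8, blue, green, red), "z_map" (480x640 float32, mm along the optical axis (not along the pixel's ray), 0 where there is no reading), "intrinsics" (3x3 intrinsics, pixels), "eye" and "orientation" of the camera in the world. Camera axes: x right, y down, z forward; pixel columns grow to the right and rows downward; lengths in mm; the calibration is good to about 2 mm. A picture is of the moment at which its call begins.
- close_job(): hands the job in; it is judged then, once.
The state is a dict: "t": time; "qpos": joint angles; "qvel": joint speeds; "joint_torque": joint torques, N m; "ee_pos": TCP position; "orientation": TCP orientation; "ft_force": force on the tool from outside, world axes, zero at the start; "moment": the same for the moment, N m; "width": finger opening in mm; "grasp_force": force on a finger pad.
Only numpy, scipy, OpenCV 4.12 (cv2) and the standard library are available. Lean on these libraries where they do the work, as an engineer would, in place of code of your own. Each camera call takes 0.05 s, during which the arm holds its last target. There are 200 camera calls.

## Task

Check the stock in the red canister: lift the depth gauge by its orange knob and set it square into the canister's mouth so that its flange sits flat on the top. Gently push the knob down until you feel the probe's foot touch the chocolate inside, and there turn the knob clockwise all the way to lock the slide; then let go, leaving the gauge seated with its foot still lightly touching. Do not press the foot hard on the chocolate or ram the canister, and leave the other things on the board where they are.

Things in the scene. Friction and masses are not known exactly. Their poses are not given: they have to be found in the camera images.
- knob (a point): Centre of the orange bar knob on top of the depth gauge: 42 mm long (its x axis), 20 mm wide (its y axis), 28 mm tall (14 mm above and below this point). It sits on the gauge's own vertical axis and is both the gauge's handle and its twist lock. With the probe up this point is 103 mm above flange. The gauge stands upright on the table; as a whole it weighs about 0.7 kg and may be lifted by this knob (the probe then stays at its upper stop). z up.
- flange (a point): Point on the depth gauge's vertical axis, at the underside of its steel flange (80 x 80 x 6 mm). Below it a 50 x 50 mm square boss, 14 mm deep, square with this frame's x and y axes, plugs into a canister's mouth; above the flange is a black guide tube, 30 mm wide, 20 mm tall. At lock = 0 the knob's x axis is along this x axis.
- foot: Black rubber foot, 16 mm wide, at the bottom of the probe rod; origin at its underside centre. Probe up: hidden in the boss, 3 mm above the boss's underside. Sprung on the rod: yields 8 mm at 1.5 N per mm (0.4 N at first touch), then solid. Lock it at a light press, 1 to 5 N: over 12 N dents the chocolate; locked at more than the gauge's weight (6.7 N) it lifts the gauge.
- probe (a joint): How far the probe slide is pushed down into the gauge, m: 0 = fully up, 0.056 = fully down. A light lift spring pushes it up: about 5.5 N of push on the knob starts it moving and about 7 N is needed fully down, so it springs back up when let go unlocked.
- lock (a joint): Turn of the knob relative to the gauge, rad: grows clockwise seen from above, stops 0 and 1.2. Free below about 0.7, brakes the slide from there on, fully locked from 1.0 to 1.2; it stays where it is left. Turning takes about 0.2 to 0.4 N m.
- tin_red_mouth (a point): Centre of the mouth of the red canister, level with its flat red top, which is 90 mm above the table. The mouth is a 54 x 54 mm square hole with a 3 mm chamfer, square with this frame's x and y axes; z up. The canister is 112 x 112 mm and stands fixed. The solid block of chocolate inside it has its flat top somewhere between 32 and 62 mm below the mouth; its height is not measured and has to be felt.
- tin_red: The red canister itself; origin at the centre of its underside.
- tin_white_mouth (a point): Centre of the mouth of the other canister, white with blue panels, otherwise alike; not to be used.
- jar_mid (a point): Bystander: amber glass jar with an orange lid, 72 mm wide, 110 mm tall; point at its middle.
- can_mid (a point): Bystander: steel can with a red label, 74 mm wide, 100 mm tall; point at its middle.
- carton_mid (a point): Bystander: blue and yellow carton, 60 x 100 x 85 mm; point at its middle.
- spice_mid (a point): Bystander: small green spice jar with a black cap, 49 mm wide, 88 mm tall; point at its middle.
- spoon_mid (a point): Bystander: spoon lying on the shelf board, 170 mm long; point at its middle.
- peanut_mid (a point): Bystander: tan jar with a red lid, 72 mm wide, 98 mm tall; point at its middle.
- gauge: The whole depth gauge (flange, boss, probe, knob); origin on its axis at the underside of the boss, 14 mm below flange.
Mind the look-alikes: they are no part of the job. Leave any green, purple or turquoise look-alike of the gauge alone.

How it is judged (in metres and radians):
On the way, in this order (a step that is already met when the one before it is completed fails the run):
1. the gauge is set in the red canister's mouth, flange flat on top, still unlocked (horizontal distance between flange and tin_red_mouth below 0.004 m and z of flange in the frame of tin_red_mouth below 0.0015 m and angle between flange's own z axis and vertical below 0.035 rad and value of joint lock below 0.6 rad), for 0.2 s.
2. the foot touches the chocolate while the slide is still unlocked (all of step 1 and contact force between foot and anything else above 0.4 N), for 0.2 s.
3. the knob is turned to lock with the foot touching (horizontal distance between flange and tin_red_mouth below 0.004 m and z of flange in the frame of tin_red_mouth below 0.0015 m and angle between flange's own z axis and vertical below 0.035 rad and contact force between foot and anything else above 0.4 N and value of joint lock above 1 rad), for 0.2 s.
At the end, for the whole second after the job is handed in: The gauge is at rest in the red canister: flange within 4 mm of the mouth's centre, not more than 1.5 mm above its top and within 2 degrees of level; knob turned clockwise to at least 1.0 rad; the foot still touches the chocolate (more than 0.4 N) but lightly (less than 6 N); the gripper has let go (all of step 3 and contact force between foot and anything else below 6 N and linear speed of gauge below 0.01 m/s).
It fails at once if the foot presses on anything with more than 12 N (contact force between foot and anything else above 12 N).
It fails at once if the red canister is rammed with more than 40 N (contact force between tin_red and anything else above 40 N).
It fails at once if a bystander (jar, can, carton, spice jar, spoon or peanut jar) is moved more than 3 cm (distance of any of jar_mid, can_mid, carton_mid, spice_mid, spoon_mid, peanut_mid from where it was at the start of the episode above 0.03 m).
It also fails if it takes over 54 s, if anything falls off the work surface, if the arm or the gripper's body presses on something with over 40 N, if the wrist force passes 120 N, or if a joint passes its speed limit or range.

## Working session

There is one attempt and no reset: what is moved stays moved. The work goes in short steps, Python scripts to look and compute and a tool call to move; the robot and the scene stay as the last step left them, time stands still between calls to the robot, and variables do not carry over. Pictures are saved under pics/ and viewed, at most 10 in all, crops included, and the job is handed in when it is done.

Besides the shell and the picture viewer there is one more tool, called after ">>>" in YAML: its name, and indented under it one key for each argument. jog_arm: Moves the arm, as the interface text tells. Its arguments: {"type":"object","properties":{"commands":{"type":"array","items":{"type":"array"}}},"required":["commands"]}

```bash
mkdir -p pics; ls; cat > h.py <<'E'
import numpy as np,cv2
from workcell import *
def grab(n):
    d=get_image(n); np.savez(''+n+'.npz',**{k:np.array(v) for k,v in d.items() if k!='name'}); return d
E
python3 - <<'E'
from h import *
o=get_obs(); print(o, pinch_z if not callable(pinch_z) else pinch_z())
for n in("scene","top"):
    d=grab(n); cv2.imwrite(f'pics/{n}0.png',d['image']); print(n,d['intrinsics'],d['eye'],d['orientation'])
E
```

```text
pics
{'t': 0.0, 'qpos': array([-1.33301015e+00,  4.23803504e-01,  1.63065747e+00,  1.13586214e-05,
        1.08858213e+00, -1.89997765e-02]), 'qvel': array([ 0.00210238,  0.00044483, -0.00140546,  0.00126992, -0.00078683,
        0.00040262]), 'joint_torque': array([ 2.40673733e-03, -5.44618285e+01, -2.73664248e+01,  6.44200458e-02,
        2.27653765e-02, -1.13798817e-04]), 'ee_pos': array([ 158.63617848, -603.9835277 ,  221.93778141]), 'orientation': array([-3.11430407e+00, -4.02058169e-01,  2.32925714e-04]), 'ft_force': array([-1.09708917, -0.08852941,  0.27570967]), 'moment': array([-0.03143108,  0.02881963, -0.00151929]), 'grasp_force': 0.0, 'width': 87.49818603921103} 18.700000000000003
scene [[445.35686234   0.         314.90328804]
 [  0.         445.35686234 248.13620749]
 [  0.           0.           1.        ]] [1108.8121254  -305.69779834  617.08280038] [-1.95315765 -1.17921002  0.59115809]
top [[520.91190563   0.         315.64628499]
 [  0.         520.91190563 242.83840547]
 [  0.           0.           1.        ]] [ 328.10602701   20.31949129 1248.26636624] [-2.16767676  2.11722317 -0.16342233]
```

View pics/scene0.png

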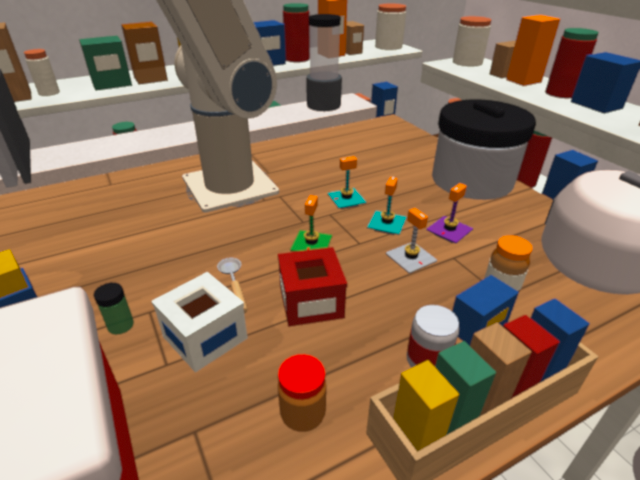

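View pics/top0.png

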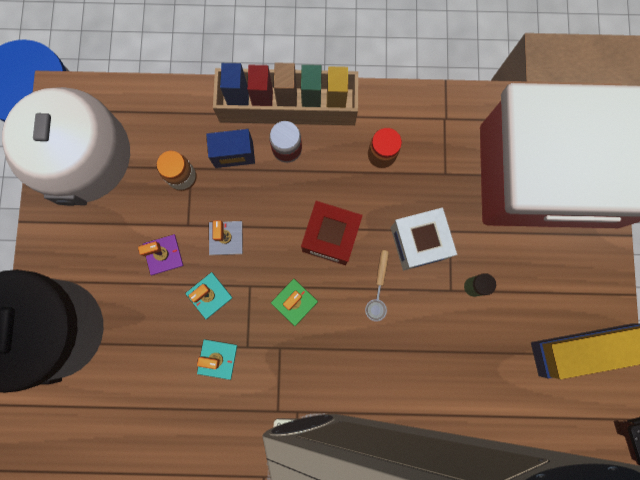

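The steel gauge has its flange at about (226,238) and its knob at about (218,230) in the top view. The red canister's mouth is at about (332,233). The other gauges are purple, turquoise or green.

```bash
cat >> h.py <<'E'
from scipy.spatial.transform import Rotation as R
def world(d):
    K=d['intrinsics'];Z=d['z_map'];v,u=np.mgrid[:480,:640]
    P=np.stack([(u-K[0,2])/K[0,0]*Z,(v-K[1,2])/K[1,1]*Z,Z],-1)
    return P@R.from_rotvec(d['orientation']).as_matrix().T+d['eye']
def ray(d,px,z):
    px=np.atleast_2d(px).astype(float);K=d['intrinsics']
    r=np.c_[(px-K[[0,1],[2,2]])/K[0,0],np.ones(len(px))]@R.from_rotvec(d['orientation']).as_matrix().T
    e=np.array(d['eye']);return (e+r*((z-e[2])/r[:,2])[:,None])[:,:2]
def rect(d,mask,z,name):
    n,l,s,c=cv2.connectedComponentsWithStats(mask.astype(np.uint8))
    k=1+np.argmax(s[1:,4]); ct=max(cv2.findContours((l==k).astype(np.uint8),0,1)[0],key=len)[:,0]
    q=ray(d,ct,z); (c,s,a)=cv2.minAreaRect(q.astype(np.float32)); print(name,np.round(c,1),np.round(s,1),round(a,1),len(ct)); return c
def box(u0,u1,v0,v1):
    m=np.zeros((480,640),bool);m[v0:v1,u0:u1]=1;return m
E
python3 - <<'E'
from h import *
for n,bk,bf,br in(("top",(205,232,212,246),(200,250,212,262),(295,368,195,270)),("scene",(405,430,205,232),(380,440,235,275),(270,352,240,330))):
    d=dict(np.load(n+'.npz'));W=world(d);hsv=cv2.cvtColor(d['image'],cv2.COLOR_BGR2HSV);H,S,V=cv2.split(hsv)
    z=W[...,2]
    orange=(H>5)&(H<20)&(S>190)&(V>120)&box(*bk)
    print(n,'knob z',np.percentile(z[orange],[5,50,95]),W[orange&(z>125)].mean(0) if (orange&(z>125)).any() else None)
    rect(d,orange&(z>124),131,'knobtop')
    grey=(S<90)&(V>80)&box(*bf)&(z<40); print('fl z',np.median(z[grey])); rect(d,grey,20,'flange')
    red=((H<8)|(H>172))&(S>120)&box(*br)&(abs(z-90)<8); print('red z',np.median(z[red])); rect(d,red,90,'tin')
    # mouth: filled hole of top
    rf=np.zeros((480,640),np.uint8); ct=max(cv2.findContours(red.astype(np.uint8),0,1)[0],key=len); cv2.drawContours(rf,[ct],-1,1,-1)
    rect(d,cv2.dilate(((rf>0)&~red).astype(np.uint8),None)>0,90,'mouth(dilated1)')
E
```

```text
top knob z [120.83718233 121.70379165 122.57040098] NoneTraceback (most recent call last):
  File "<stdin>", line 7, in <module>
  File "h.py", line 16, in rect
    k=1+np.argmax(s[1:,4]); ct=max(cv2.findContours((l==k).astype(np.uint8),0,1)[0],key=len)[:,0]
        ~~~~~~~~~^^^^^^^^^
    return _wrapfunc(a, 'argmax', axis=axis, out=out, **kwds)
    return bound(*args, **kwds)
ValueError: attempt to get argmax of an empty sequence
```

```bash
cat > m.py <<'E'
from h import *
for n,bk,bf,br in(("top",(205,232,212,246),(200,250,212,262),(295,368,195,270)),("scene",(405,430,205,232),(380,440,235,275),(270,352,240,330))):
    d=dict(np.load(n+'.npz'));W=world(d);hsv=cv2.cvtColor(d['image'],cv2.COLOR_BGR2HSV);H,S,V=cv2.split(hsv)
    z=W[...,2]
    print(n,'table',np.median(z[200:220,255:285]) if n=='top' else np.median(z[300:330,80:95]))
    orange=(H>5)&(H<20)&(S>190)&(V>120)&box(*bk)
    zt=np.percentile(z[orange],95); print('knob z',np.percentile(z[orange],[5,50,95]),W[orange].mean(0))
    rect(d,orange&(z>zt-4),131,'knobtop')
    grey=(S<90)&(V>80)&box(*bf)&(z<40); print('fl z',np.median(z[grey])); rect(d,grey,20,'flange')
    red=((H<8)|(H>172))&(S>120)&box(*br)&(z>75); print('red z',np.percentile(z[red],[5,50,95])); rect(d,red,90,'tin')
    rf=np.zeros((480,640),np.uint8); ct=max(cv2.findContours(red.astype(np.uint8),0,1)[0],key=len); cv2.drawContours(rf,[ct],-1,1,-1)
    rect(d,cv2.dilate(((rf>0)&~red).astype(np.uint8),None)>0,90,'mouth(dilated1)')
E
python3 m.py
```

```text
top table -0.5450811325897575
knob z [120.83718233 121.70379165 122.57040098] [503.94733389 236.96196537 121.70379165]
knobtop [502.4 238.4] [0. 0.] 0.0 1
fl z 19.37720594259781
flange [523.4 237.4] [81.5 79.1] 3.1 176
red z [85.26528072 89.32917792 92.93427359]
tin [534.7 -12.4] [111.8 113.3] 73.8 184
mouth(dilated1) [534.1 -12.4] [59.1 58. ] 74.0 94
scene table 215.45653443888716
knob z [ -0.94077712 121.39410433 130.11152438] [523.65156379 238.52384943 116.55154408]
knobtop [529.5 232. ] [44.  22.6] 3.1 47
fl z 18.22447043337729
flange [527.2 235.4] [84.6 84.1] 4.0 131
red z [79.61262001 88.02757192 89.7770243 ]
tin [544.2 -18.5] [112.6 127.9] 73.6 199
mouth(dilated1) [543.  -19.4] [56.  50.8] 73.5 89
```

```bash
python3 - <<'E'
from h import *
a=dict(np.load('top.npz'))['image'];b=dict(np.load('scene.npz'))['image']
f=lambda i,u,v,s=70:cv2.resize(i[v:v+s,u:u+s],(290,290),interpolation=cv2.INTER_NEAREST)
cv2.imwrite('pics/c1.png',np.vstack([np.hstack([f(a,190,205),f(a,297,198)]),np.hstack([f(b,380,205),f(b,275,240,s=86)])]))
H=cv2.cvtColor(a,cv2.COLOR_BGR2HSV); print(H[218:243:3,210:226:3].tolist())
E
```

```text
[[[12, 126, 127], [11, 129, 125], [12, 128, 128], [11, 128, 126], [11, 129, 125], [12, 123, 126]], [[11, 123, 110], [13, 180, 184], [12, 69, 199], [16, 177, 197], [12, 127, 116], [12, 67, 133]], [[116, 31, 165], [14, 177, 197], [130, 11, 215], [16, 178, 204], [8, 180, 82], [1, 159, 194]], [[115, 35, 161], [14, 174, 199], [15, 115, 207], [17, 173, 208], [10, 183, 81], [177, 98, 174]], [[114, 32, 170], [15, 173, 197], [17, 176, 203], [17, 175, 205], [9, 174, 82], [20, 113, 153]], [[114, 32, 165], [16, 168, 200], [17, 173, 206], [17, 170, 205], [9, 174, 82], [20, 132, 122]], [[116, 31, 164], [16, 169, 199], [17, 172, 205], [17, 171, 206], [9, 171, 82], [10, 41, 56]], [[114, 32, 165], [6, 99, 137], [9, 193, 131], [10, 197, 133], [9, 165, 82], [18, 104, 91]], [[116, 33, 163], [116, 33, 163], [113, 31, 162], [120, 10, 152], [21, 136, 150], [20, 137, 147]]]
```

View pics/c1.png

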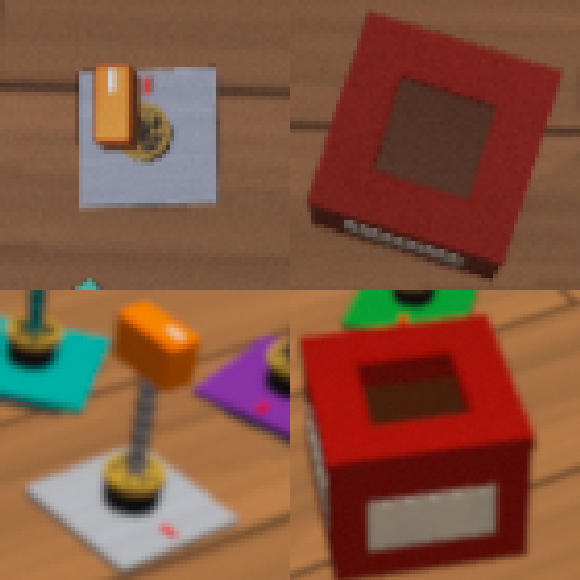

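The crop shows the grey gauge knob's white mark lined up with the red flange mark, so it is unlocked. The hole's corners in the scene view are visible at crop pixels (358,365), (452,353), (468,411) and (373,424).

```bash
python3 - <<'E'
from h import *
d=dict(np.load('scene.npz'));c=np.array([[358,365],[452,353],[468,411],[373,424]])-290.
q=ray(d,c/(290/86)+[275,240]-.5,90);print('scene mouth',q.round(1),q.mean(0))
f=np.array([[25,490],[135,447],[237,520],[124,572]])-[0,290.]
q=ray(d,f/(290/70)+[380,205]-.5,20);print('scene flange',q.round(1),q.mean(0))
# outer top corners
o=np.array([[302,338],[488,315],[533,440],[331,467]])-290.
q=ray(d,o/(290/86)+[275,240]-.5,90);print('scene tin top',q.round(1),q.mean(0))
d=dict(np.load('top.npz'))
H,S,V=cv2.split(cv2.cvtColor(d['image'],cv2.COLOR_BGR2HSV))
m=(V>150)&((H>11)&(H<20)&(S>60)|(S<14))&box(211,226,219,240)
rect(d,m,131,'knob top');
t=np.array([[365,12],[561,71],[497,265],[310,203]])-[290,0.]
q=ray(d,t/(290/70)+[297,198]-.5,90);print('top tin',q.round(1),q.mean(0))
o=get_obs();print(R.from_rotvec(o['orientation']).as_matrix().round(3))
E
```

```text
scene mouth [[506.7 -33.5]
 [521.8  18.4]
 [570.4   1.9]
 [556.1 -48.3]] [538.74116163 -15.37854932]
scene flange [[491.6 193.4]
 [487.8 269.1]
 [564.3 276.1]
 [570.7 198.2]] [528.61368181 234.18834576]
scene tin top [[469.2 -51.2]
 [499.9  54.3]
 [607.1  20.8]
 [576.4 -82.4]] [538.15493747 -14.63517628]
knob top [523.4 238.5] [38.  15.3] 2.9 48
top tin [[603.1  26.6]
 [572.6 -81.4]
 [464.9 -47.9]
 [496.3  54. ]] [534.22359009 -12.19296607]
[[ 0.967  0.254 -0.   ]
 [ 0.254 -0.967  0.001]
 [ 0.    -0.001 -1.   ]]
```

>>> jog_arm:
  commands:
    - [1,[0.284,-0.36,0],[0,0,0]]
    - [1,[0.284,-0.36,0],[0,0,0]]
    - [1,[0.284,-0.36,0],[0,0,0]]
    - [1,[0.284,-0.36,0],[0,0,0]]
    - [1,[0.284,-0.36,0],[0,0,0]]
    - [1,[0.284,-0.36,0],[0,0,0]]
    - [1,[0.284,-0.36,0],[0,0,0]]
    - [1,[0.284,-0.36,0],[0,0,0]]
    - [1,[0.284,-0.36,0],[0,0,0]]
    - [1,[0.284,-0.36,0],[0,0,0]]

```text
t: 1.1
ee_pos: [342.2, -182.4, 222.7]
orientation: [3.116, 0.402, 0.0]
ft_force: [0.7, -0.5, -0.6]
width: 88.1
grasp_force: 0.0
```

>>> jog_arm:
  commands:
    - [1,[0.284,-0.36,0],[0,0,0]]
    - [1,[0.284,-0.36,0],[0,0,0]]
    - [1,[0.284,-0.36,0],[0,0,0]]
    - [1,[0.284,-0.36,0],[0,0,0]]
    - [1,[0.284,-0.36,0],[0,0,0]]
    - [1,[0.284,-0.36,0],[0,0,0]]
    - [1,[0.284,-0.36,0],[0,0,0]]
    - [1,[0.284,-0.36,0],[0,0,0]]
    - [1,[0.284,-0.36,0],[0,0,0]]
    - [1,[0.284,-0.36,0],[0,0,0]]

```text
t: 2.1
ee_pos: [525.4, 238.1, 222.3]
orientation: [3.115, 0.403, -0.001]
ft_force: [0.6, -1.4, 0.1]
width: 87.6
grasp_force: 0.0
```

>>> jog_arm:
  commands:
    - [1,[0,0,0],[0,0,-0.1867]]
    - [1,[0,0,0],[0,0,-0.1867]]
    - [1,[0,0,0],[0,0,-0.1867]]
    - [1,[0,0,0],[0,0,-0.1867]]
    - [1,[0,0,0],[0,0,-0.1867]]
    - [1,[0,0,0],[0,0,-0.1867]]
    - [1,[0,0,0],[0,0,-0.1867]]
    - [1,[0,0,0],[0,0,-0.1867]]
    - [1,[0,0,0],[0,0,-0.1867]]
    - [1,[0,0,0],[0,0,-0.1867]]

```text
t: 3.1
ee_pos: [525.0, 236.0, 222.3]
orientation: [-2.039, -2.39, 0.001]
ft_force: [-0.6, 0.8, 0.2]
width: 87.4
grasp_force: 0.0
```

>>> jog_arm:
  commands:
    - [1,[0,0,0],[0,0,-0.1867]]
    - [1,[0,0,0],[0,0,-0.1867]]
    - [1,[0,0,0],[0,0,-0.1867]]
    - [1,[0,0,0],[0,0,-0.1867]]
    - [1,[0,0,0],[0,0,-0.1867]]
    - [1,[0,0,0],[0,0,-0.1867]]
    - [1,[0,0,0],[0,0,-0.1867]]
    - [1,[0,0,0],[0,0,-0.1867]]
    - [1,[0,0,0],[0,0,-0.1867]]
    - [1,[0,0,0],[0,0,-0.1867]]

```text
t: 4.1
ee_pos: [525.0, 236.0, 222.3]
orientation: [0.085, -3.14, 0.001]
ft_force: [0.0, -0.3, 0.2]
width: 87.9
grasp_force: 0.0
```

```bash
cat >> h.py <<'E'
def st():
    o=get_obs();M=R.from_rotvec(o['orientation']).as_matrix()
    print('t',round(o['t'],2),'p',o['ee_pos'].round(2),'yaw',round(np.degrees(np.arctan2(M[1,0],M[0,0])),2),'z',M[:,2].round(4),'F',o['ft_force'].round(2),'M',o['moment'].round(2),'w',round(o['width'],2),'g',round(o['grasp_force'],1),'q',np.round(o['qpos'],2))
    return o,M
E
python3 - <<'E'
from h import *
o,M=st()
d=grab('scene'); cv2.imwrite('pics/s1.png',d['image'])
print((M.T@(np.array([525.5,236.7,98.3])-o['ee_pos'])).round(1))
E
```

```text
t 4.1 p [525.01 236.03 222.31] yaw -176.91 z [-7.e-04 -3.e-04 -1.e+00] F [ 0.04 -0.29  0.19] M [ 0.06 -0.12  0.  ] w 87.85 g 0.0 q [ 0.4   0.35  1.74 -0.    1.05 -1.22]
[ -0.6   0.7 124. ]
```

View pics/s1.png

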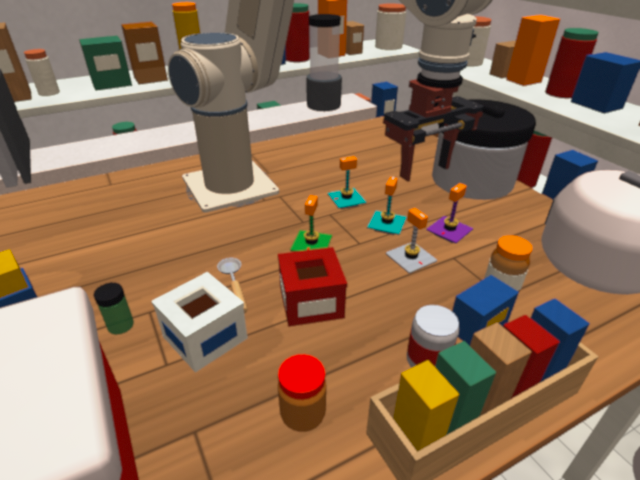

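The gripper hovers over the steel gauge (knob at about (417,216)), with its fingers at (407,178) and (444,165). I'll descend and grip.

>>> jog_arm:
  commands:
    - [1,[0,0.007,0.3],[0,0,0]]
    - [1,[0,0,0.3],[0,0,0]]
    - [1,[0,0,0.3],[0,0,0]]
    - [1,[0,0,0.2],[0,0,0]]
    - [1,[0,0,0.14],[0,0,0]]
    - [1,[0,0,0],[0,0,0]]

```text
t: 4.75
ee_pos: [524.0, 236.3, 96.8]
orientation: [0.073, -3.137, 0.002]
ft_force: [0.4, -0.2, 0.2]
width: 88.2
grasp_force: 0.0
```

>>> jog_arm:
  commands:
    - [0,[0,0,0],[0,0,0]]
    - [-0.2,[0,0,0],[0,0,0]]
    - [-0.4,[0,0,0],[0,0,0]]
    - [-0.5,[0,0,0],[0,0,0]]

```text
t: 5.15
ee_pos: [525.7, 237.1, 99.6]
orientation: [-0.075, 3.139, 0.001]
ft_force: [-0.3, 0.3, -0.1]
width: 59.5
grasp_force: 0.0
```

```bash
python3 - <<'E'
from h import *
st()
d=grab('top'); cv2.imwrite('pics/t2.png',cv2.resize(d['image'][170:300,140:310],(800,612))[:600])
E
```

```text
t 5.15 p [525.74 237.11  99.58] yaw -177.27 z [ 1.5e-03  6.0e-04 -1.0e+00] F [-0.28  0.29 -0.09] M [ 0.11 -0.16 -0.03] w 59.51 g 0.0 q [ 0.4   0.52  1.82  0.    0.8  -1.22]
```

View pics/t2.png

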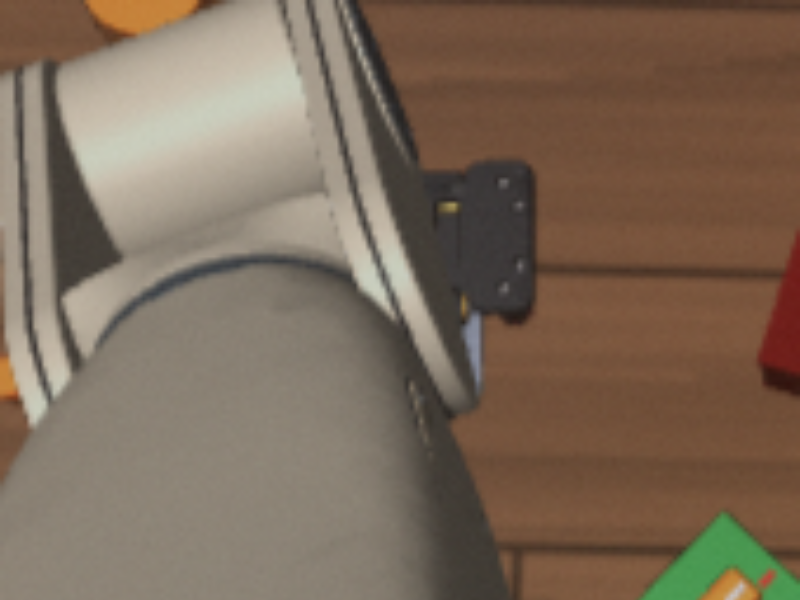

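The arm hides the gauge from the top camera, with only a sliver of flange visible at about (475,350), so I'll use the scene camera from here. Closing.

>>> jog_arm:
  commands:
    - [-0.6,[0,0,0],[0,0,0]]
    - [-0.7,[0,0,0],[0,0,0]]
    - [-0.8,[0,0,0],[0,0,0]]
    - [-1,[0,0,0],[0,0,0]]
    - [-1,[0,0,0],[0,0,0]]
    - [-1,[0,0,0],[0,0,0]]
    - [-1,[0,0,0],[0,0,0]]
    - [-1,[0,0,0],[0,0,0]]

```text
t: 6.0
ee_pos: [525.2, 237.1, 98.7]
orientation: [-0.075, 3.141, 0.0]
ft_force: [-1.6, 1.8, -0.6]
width: 19.7
grasp_force: 30.0
```

```bash
python3 - <<'E'
from h import *
st()
d=grab('scene')
cv2.imwrite('pics/s2.png',cv2.resize(d['image'][130:310,350:500],(500,600),interpolation=cv2.INTER_NEAREST))
E
```

```text
t 6.0 p [525.23 237.06  98.68] yaw -177.26 z [ 0.e+00  3.e-04 -1.e+00] F [-1.6   1.8  -0.56] M [ 0.57 -0.06 -0.03] w 19.73 g 30.0 q [ 0.4   0.52  1.82  0.    0.8  -1.22]
```

View pics/s2.png

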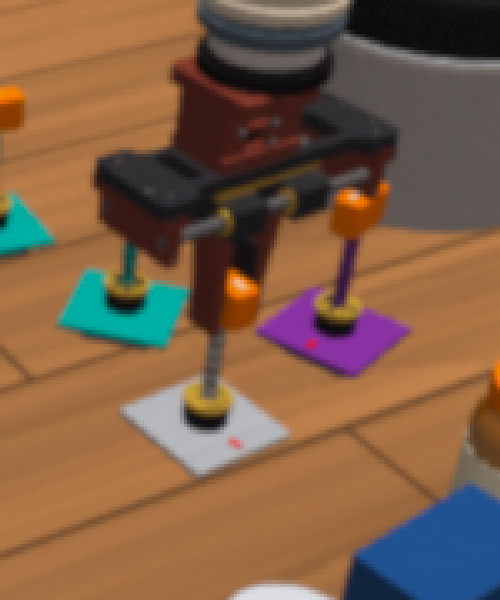

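The grip is good and the flange barely moved. Now to lift, traverse and turn.

>>> jog_arm:
  commands:
    - [-1,[0,0,-0.1],[0,0,0]]
    - [-1,[0,0,-0.25],[0,0,0]]
    - [-1,[0,0,-0.3],[0,0,0]]
    - [-1,[0,0,-0.3],[0,0,0]]
    - [-1,[0,0,-0.25],[0,0,0]]
    - [-1,[0,0,0],[0,0,0]]

```text
t: 6.65
ee_pos: [526.9, 237.2, 222.0]
orientation: [-0.075, 3.135, 0.003]
ft_force: [-0.4, -0.1, -6.8]
width: 19.9
grasp_force: 30.0
```

>>> jog_arm:
  commands:
    - [-1,[0.005,-0.1,0],[0,0,0]]
    - [-1,[0,-0.25,0],[0,0,0]]
    - [-1,[0,-0.3,0],[0,0,0.0]]
    - [-1,[0,-0.35,0],[0,0,0.0]]
    - [-1,[0,-0.35,0],[0,0,0]]
    - [-1,[0,-0.35,0],[0,0,0]]
    - [-1,[0,-0.35,0],[0,0,0]]
    - [-1,[0,-0.25,0],[0,0,0]]
    - [-1,[0,-0.15,0],[0,0,0]]
    - [-1,[0,-0.05,0],[0,0,0]]

```text
t: 7.65
ee_pos: [535.5, -14.4, 217.1]
orientation: [0.072, -3.138, -0.0]
ft_force: [0.5, -0.2, -8.1]
width: 19.7
grasp_force: 30.0
```

>>> jog_arm:
  commands:
    - [-1,[0,0,0],[0,0,0.07]]
    - [-1,[0,0,0],[0,0,0.1]]
    - [-1,[0,0,0],[0,0,0.1]]
    - [-1,[0,0,0],[0,0,0.1]]
    - [-1,[0,0,0],[0,0,0.048]]
    - [-1,[0,0,0],[0,0,0]]
    - [-1,[0,0,0],[0,0,0]]
    - [-1,[0,0,0],[0,0,0]]

```text
t: 8.45
ee_pos: [536.5, -12.5, 218.4]
orientation: [-0.437, -3.11, 0.0]
ft_force: [0.2, 0.1, -6.9]
width: 20.0
grasp_force: 30.0
```

```bash
python3 - <<'E'
from h import *
o,M=st()
print((M.T@(np.array([535.9,-13.,o['ee_pos'][2]])-o['ee_pos'])).round(2))
d=grab('scene')
cv2.imwrite('pics/s3.png',cv2.resize(d['image'][170:330,250:380],(487,600),interpolation=cv2.INTER_NEAREST))
E
```

```text
t 8.45 p [536.48 -12.51 218.4 ] yaw 164.01 z [-6.e-04  1.e-04 -1.e+00] F [ 0.23  0.08 -6.89] M [ 0.01 -0.13  0.  ] w 20.01 g 30.0 q [-0.05  0.3   1.83  0.    1.01 -1.34]
[ 0.42 -0.63  0.  ]
```

View pics/s3.png

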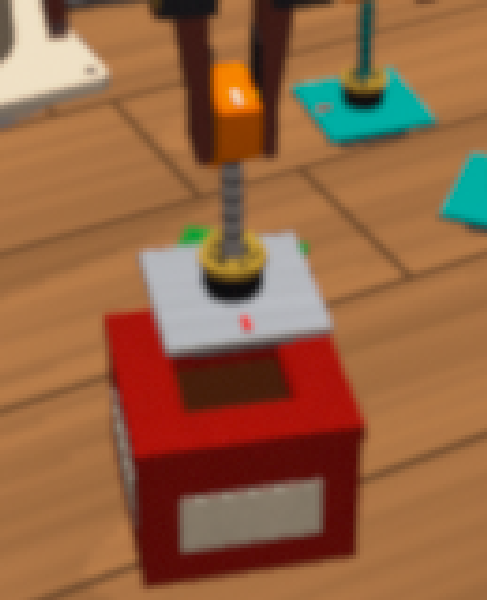

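The gauge hangs level over the tin with its flange at about (235,293) in the crop. I'll measure it against the mouth in the same camera.

```bash
python3 - <<'E'
from h import *
d=dict(np.load('scene.npz'))
c=np.array([[139,250],[296,232],[331,325],[165,348]])
q=ray(d,c/3.75+[250,170]-.5,139.7);print(q.round(1),q.mean(0).round(1))
H,S,V=cv2.split(cv2.cvtColor(d['image'],cv2.COLOR_BGR2HSV))
z=world(d)[...,2]
m=(S<60)&(V>140)&box(283,342,225,268); print('z',np.median(z[m]))
m2=cv2.morphologyEx(m.astype(np.uint8),cv2.MORPH_CLOSE,np.ones((3,3)))>0
rect(d,m2,139.7,'flange')
E
```

```text
[[488.  -39.6]
 [510.6  36.6]
 [584.5  14.1]
 [563.9 -61.6]] [536.8 -12.6]
z 138.07845130900057
flange [537.9 -13.3] [79.7 81.1] 74.5 156
```

>>> jog_arm:
  commands:
    - [-1,[-0.006,-0.009,0.1],[0,0,0]]
    - [-1,[0,0,0.12],[0,0,0]]
    - [-1,[0,0,0.04],[0,0,0]]
    - [-1,[0,0,0],[0,0,0]]
    - [-1,[0,0,0],[0,0,0]]
    - [-1,[0,0,0],[0,0,0]]

```text
t: 9.1
ee_pos: [537.4, -14.0, 192.9]
orientation: [0.439, 3.11, 0.0]
ft_force: [0.1, -0.2, -7.3]
width: 20.0
grasp_force: 30.0
```

>>> jog_arm:
  commands:
    - [-1,[0,0,0.02],[0,0,0]]
    - [-1,[0,0,0.02],[0,0,0]]
    - [-1,[0,0,0.02],[0,0,0]]
    - [-1,[0,0,0],[0,0,0]]
    - [-1,[0,0,0],[0,0,0]]

```text
t: 9.6
ee_pos: [537.0, -13.9, 186.6]
orientation: [-0.439, -3.111, -0.0]
ft_force: [0.2, 0.1, -7.4]
width: 19.7
grasp_force: 30.0
```

```bash
python3 -c "
from h import *
st()"
```

```text
t 9.6 p [537.   -13.89 186.62] yaw 163.93 z [-1.e-04  0.e+00 -1.e+00] F [ 0.25  0.09 -7.39] M [ 0.07 -0.16  0.03] w 19.68 g 30.0 q [-0.05  0.34  1.85  0.    0.95 -1.34]
```

>>> jog_arm:
  commands:
    - [-1,[0,0,0.02],[0,0,0]]
    - [-1,[0,0,0.02],[0,0,0]]
    - [-1,[0,0,0],[0,0,0]]
    - [-1,[0,0,0],[0,0,0]]

```text
t: 10.0
ee_pos: [537.0, -13.9, 182.6]
orientation: [-0.439, -3.111, -0.0]
ft_force: [0.0, 0.5, -6.0]
width: 19.8
grasp_force: 30.0
```

```bash
python3 -c "
from h import *
st()"
```

```text
t 10.0 p [536.97 -13.9  182.59] yaw 163.93 z [-2.e-04  0.e+00 -1.e+00] F [ 0.05  0.47 -5.98] M [ 0.03 -0.18  0.05] w 19.85 g 30.0 q [-0.05  0.35  1.86  0.    0.94 -1.34]
```

>>> jog_arm:
  commands:
    - [-1,[0,0,0.02],[0,0,0]]
    - [-1,[0,0,0.02],[0,0,0]]
    - [-1,[0,0,0.02],[0,0,0]]
    - [-1,[0,0,0.01],[0,0,0]]
    - [-1,[0,0,0],[0,0,0]]
    - [-1,[0,0,0],[0,0,0]]

```text
t: 10.6
ee_pos: [537.0, -13.9, 175.7]
orientation: [-0.439, -3.111, 0.0]
ft_force: [-0.1, 0.7, -7.4]
width: 19.7
grasp_force: 30.0
```

>>> jog_arm:
  commands:
    - [-1,[0,0,0.01],[0,0,0]]
    - [-1,[0,0,0.01],[0,0,0]]
    - [-1,[0,0,0.0],[0,0,0]]
    - [-1,[0,0,0],[0,0,0]]

```text
t: 11.0
ee_pos: [537.4, -13.9, 174.5]
orientation: [0.439, 3.11, 0.0]
ft_force: [-2.7, 0.1, 5.5]
width: 19.6
grasp_force: 30.0
```

```bash
python3 -c "
from h import *
st()"
```

```text
t 11.0 p [537.37 -13.86 174.5 ] yaw 163.93 z [ 0.001  0.    -1.   ] F [-2.68  0.07  5.47] M [ 0.12  0.43 -0.  ] w 19.59 g 30.0 q [-0.05  0.36  1.86  0.    0.92 -1.34]
```

The flange is seated (+5.5 N) and the slide is about to move. Pushing down 18 mm, which is short of the earliest contact at 21 mm.

>>> jog_arm:
  commands:
    - [-1,[0,0,0.03],[0,0,0]]
    - [-1,[0,0,0.03],[0,0,0]]
    - [-1,[0,0,0.03],[0,0,0]]
    - [-1,[0,0,0.0],[0,0,0]]
    - [-1,[0,0,0.03],[0,0,0]]
    - [-1,[0,0,0.03],[0,0,0]]
    - [-1,[0,0,0.02],[0,0,0]]
    - [-1,[0,0,0.01],[0,0,0]]
    - [-1,[0,0,0.0],[0,0,0]]
    - [-1,[0,0,0.0],[0,0,0]]

```text
t: 12.0
ee_pos: [537.3, -13.9, 156.1]
orientation: [0.439, 3.11, 0.0]
ft_force: [-3.3, 1.5, 5.5]
width: 20.1
grasp_force: 30.0
```

```bash
python3 -c "
from h import *
st()"
```

```text
t 12.0 p [537.33 -13.87 156.12] yaw 163.93 z [ 7.e-04  0.e+00 -1.e+00] F [-3.32  1.45  5.54] M [ 0.17  0.31 -0.04] w 20.07 g 30.0 q [-0.05  0.39  1.87  0.    0.88 -1.34]
```

>>> jog_arm:
  commands:
    - [-1,[0,0,0.01],[0,0,0]]
    - [-1,[0,0,0.01],[0,0,0]]
    - [-1,[0,0,0],[0,0,0]]
    - [-1,[0,0,0],[0,0,0]]

```text
t: 12.4
ee_pos: [537.3, -13.9, 154.1]
orientation: [0.439, 3.11, 0.0]
ft_force: [-2.2, 2.1, 6.1]
width: 19.7
grasp_force: 30.0
```

>>> jog_arm:
  commands:
    - [-1,[0,0,0.01],[0,0,0]]
    - [-1,[0,0,0.01],[0,0,0]]
    - [-1,[0,0,0],[0,0,0]]
    - [-1,[0,0,0],[0,0,0]]

```text
t: 12.8
ee_pos: [537.3, -13.9, 152.0]
orientation: [0.439, 3.11, 0.0]
ft_force: [-1.1, 1.2, 5.3]
width: 19.8
grasp_force: 30.0
```

>>> jog_arm:
  commands:
    - [-1,[0,0,0.01],[0,0,0]]
    - [-1,[0,0,0.01],[0,0,0]]
    - [-1,[0,0,0],[0,0,0]]
    - [-1,[0,0,0],[0,0,0]]

```text
t: 13.2
ee_pos: [537.3, -13.9, 150.0]
orientation: [0.439, 3.11, 0.0]
ft_force: [-2.6, 1.1, 5.4]
width: 20.0
grasp_force: 30.0
```

>>> jog_arm:
  commands:
    - [-1,[0,0,0.01],[0,0,0]]
    - [-1,[0,0,0.01],[0,0,0]]
    - [-1,[0,0,0],[0,0,0]]
    - [-1,[0,0,0],[0,0,0]]

```text
t: 13.6
ee_pos: [537.3, -13.9, 148.1]
orientation: [0.439, 3.11, 0.0]
ft_force: [-2.1, 1.0, 5.9]
width: 19.7
grasp_force: 30.0
```

>>> jog_arm:
  commands:
    - [-1,[0,0,0.01],[0,0,0]]
    - [-1,[0,0,0.01],[0,0,0]]
    - [-1,[0,0,0],[0,0,0]]
    - [-1,[0,0,0],[0,0,0]]

```text
t: 14.0
ee_pos: [537.4, -13.9, 146.4]
orientation: [0.439, 3.11, 0.0]
ft_force: [-3.6, 1.1, 8.8]
width: 20.2
grasp_force: 30.0
```

>>> jog_arm:
  commands:
    - [-1,[0,0,0.01],[0,0,0]]
    - [-1,[0,0,0.01],[0,0,0]]
    - [-1,[0,0,0],[0,0,0]]
    - [-1,[0,0,0],[0,0,0]]

```text
t: 14.4
ee_pos: [537.4, -13.9, 144.6]
orientation: [0.439, 3.11, 0.0]
ft_force: [-4.2, 0.7, 11.4]
width: 20.1
grasp_force: 30.0
```

The foot touched at about z=147.9. Backing off to about 3 N (z=146.1).

>>> jog_arm:
  commands:
    - [-1,[0,0,-0.015],[0,0,0]]
    - [-1,[0,0,0],[0,0,0]]
    - [-1,[0,0,0],[0,0,0]]
    - [-1,[0,0,0],[0,0,0]]
    - [-1,[0,0,0],[0,0,0]]

```text
t: 14.9
ee_pos: [537.4, -13.9, 146.0]
orientation: [0.439, 3.11, 0.0]
ft_force: [-2.9, 0.6, 10.8]
width: 19.7
grasp_force: 30.0
```

```bash
python3 -c "
from h import *
st()"
```

```text
t 14.9 p [537.42 -13.85 145.99] yaw 163.94 z [ 0.001  0.    -1.   ] F [-2.91  0.6  10.82] M [0.22 0.58 0.  ] w 19.7 g 30.0 q [-0.05  0.4   1.88  0.    0.86 -1.34]
```

>>> jog_arm:
  commands:
    - [-1,[0,0,0],[0,0,0]]

```text
t: 15.0
ee_pos: [537.4, -13.9, 146.0]
orientation: [0.439, 3.11, 0.0]
ft_force: [-2.8, 1.3, 10.5]
width: 19.9
grasp_force: 30.0
```

>>> jog_arm:
  commands:
    - [-1,[0,0,0],[0,0,0]]

```text
t: 15.1
ee_pos: [537.4, -13.9, 146.0]
orientation: [0.439, 3.11, 0.0]
ft_force: [-5.1, 1.0, 9.8]
width: 20.1
grasp_force: 30.0
```

>>> jog_arm:
  commands:
    - [-1,[0,0,0],[0,0,0]]

```text
t: 15.2
ee_pos: [537.4, -13.9, 146.0]
orientation: [0.439, 3.11, 0.0]
ft_force: [-3.8, 0.9, 10.2]
width: 20.0
grasp_force: 30.0
```

>>> jog_arm:
  commands:
    - [-1,[0,0,-0.005],[0,0,0]]
    - [-1,[0,0,0],[0,0,0]]
    - [-1,[0,0,0],[0,0,0]]

```text
t: 15.5
ee_pos: [537.4, -13.9, 146.4]
orientation: [0.439, 3.11, 0.0]
ft_force: [-3.0, 1.1, 9.0]
width: 19.6
grasp_force: 30.0
```

>>> jog_arm:
  commands:
    - [-1,[0,0,0],[0,0,0.08]]
    - [-1,[0,0,0],[0,0,0.1]]
    - [-1,[0,0,0],[0,0,0.1]]
    - [-1,[0,0,0],[0,0,0.1]]
    - [-1,[0,0,0],[0,0,0.1]]
    - [-1,[0,0,0],[0,0,0.1]]
    - [-1,[0,0,0],[0,0,0.1]]
    - [-1,[0,0,0],[0,0,0]]

```text
t: 16.3
ee_pos: [537.0, -14.3, 146.3]
orientation: [1.247, 2.883, -0.001]
ft_force: [-3.5, -2.0, 9.7]
width: 19.9
grasp_force: 30.0
```

```bash
python3 -c "
from h import *
st()"
```

```text
t 16.3 p [537.05 -14.33 146.32] yaw 133.22 z [ 2.e-04 -7.e-04 -1.e+00] F [-3.49 -2.    9.72] M [-0.26  0.66 -0.12] w 19.95 g 30.0 q [-0.05  0.4   1.88 -0.    0.86 -0.8 ]
```

>>> jog_arm:
  commands:
    - [-1,[0,0,0],[0,0,0.1]]
    - [-1,[0,0,0],[0,0,0.1]]
    - [-1,[0,0,0],[0,0,0.1]]
    - [-1,[0,0,0],[0,0,0.1]]
    - [-1,[0,0,0],[0,0,0.1]]
    - [-1,[0,0,0],[0,0,0.1]]
    - [-1,[0,0,0],[0,0,0.1]]
    - [-1,[0,0,0],[0,0,0.1]]
    - [-1,[0,0,0],[0,0,0]]

```text
t: 17.2
ee_pos: [536.6, -14.2, 146.2]
orientation: [-2.077, -2.357, 0.002]
ft_force: [-5.3, -2.0, 10.0]
width: 20.0
grasp_force: 30.0
```

```bash
python3 -c "
from h import *
st()"
```

```text
t 17.2 p [536.56 -14.24 146.21] yaw 97.23 z [-8.e-04 -6.e-04 -1.e+00] F [-5.35 -1.96 10.  ] M [-0.3   0.96 -0.05] w 19.98 g 30.0 q [-0.05  0.4   1.88 -0.    0.86 -0.17]
```

>>> jog_arm:
  commands:
    - [-1,[0,0,0],[0,0,0.05]]
    - [-1,[0,0,0],[0,0,0.04]]
    - [-1,[0,0,0],[0,0,0]]
    - [-1,[0,0,0],[0,0,0]]

```text
t: 17.6
ee_pos: [536.5, -14.1, 146.2]
orientation: [-2.155, -2.285, 0.002]
ft_force: [-6.3, -0.3, 10.3]
width: 19.4
grasp_force: 30.0
```

```bash
python3 -c "
from h import *
st()"
```

```text
t 17.6 p [536.47 -14.13 146.22] yaw 93.35 z [-1.e-03 -6.e-04 -1.e+00] F [-6.31 -0.34 10.26] M [-0.07  0.95  0.38] w 19.37 g 30.0 q [-0.05  0.4   1.88 -0.    0.86 -0.11]
```

>>> jog_arm:
  commands:
    - [-1,[0,0,0],[0,0,0.04]]
    - [-1,[0,0,0],[0,0,0.03]]
    - [-1,[0,0,0],[0,0,0]]
    - [-1,[0,0,0],[0,0,0]]

```text
t: 18.0
ee_pos: [536.4, -14.3, 146.2]
orientation: [2.216, 2.227, -0.003]
ft_force: [-6.8, -1.5, 11.5]
width: 20.4
grasp_force: 30.8
```

```bash
python3 -c "
from h import *
st()"
```

```text
t 18.0 p [536.4  -14.3  146.24] yaw 90.28 z [-0.0012 -0.0012 -1.    ] F [-6.84 -1.53 11.55] M [-0.24  1.06  0.89] w 20.38 g 30.8 q [-0.05  0.4   1.88 -0.    0.86 -0.05]
```

The moment rose to 0.89 N·m, so the lock is at its stop. Relieving slightly, then letting go.

>>> jog_arm:
  commands:
    - [-1,[0,0,0],[0,0,-0.05]]
    - [-0.5,[0,0,0],[0,0,0]]
    - [-0.4,[0,0,0],[0,0,0]]
    - [-0.2,[0,0,0],[0,0,0]]
    - [0,[0,0,0],[0,0,0]]
    - [0,[0,0,0],[0,0,0]]
    - [0,[0,0,0],[0,0,0]]
    - [0,[0,0,-0.1],[0,0,0]]
    - [0,[0,0,-0.3],[0,0,0]]
    - [0,[0,0,-0.4],[0,0,0]]

```text
t: 19.0
ee_pos: [535.8, -13.9, 225.7]
orientation: [-2.173, -2.265, 0.004]
ft_force: [0.5, 0.1, -0.3]
width: 44.0
grasp_force: 0.0
```

>>> jog_arm:
  commands:
    - [0,[0,0,-0.4],[0,0,0]]
    - [0,[0,0.4,-0.2],[0,0,0]]
    - [0,[0,0.4,0],[0,0,0]]
    - [0,[0,0.4,0],[0,0,0]]
    - [0,[0,0,0],[0,0,0]]
    - [0,[0,0,0],[0,0,0]]

```text
t: 19.6
ee_pos: [656.6, -8.9, 285.4]
orientation: [-2.174, -2.267, 0.001]
ft_force: [-0.6, -1.1, -0.6]
width: 43.7
grasp_force: 0.0
```

```bash
python3 - <<'E'
from h import *
st()
d=grab('scene')
cv2.imwrite('pics/s4.png',cv2.resize(d['image'][170:330,250:380],(487,600),interpolation=cv2.INTER_NEAREST))
H,S,V=cv2.split(cv2.cvtColor(d['image'],cv2.COLOR_BGR2HSV))
m=(S<60)&(V>120)&box(270,355,235,285)
m=cv2.morphologyEx(m.astype(np.uint8),cv2.MORPH_CLOSE,np.ones((3,3)))>0
rect(d,m,96,'flange')
z=world(d)[...,2]; k=(H>5)&(H<20)&(S>190)&(V>200)&box(290,335,180,260); print('knob z',np.percentile(z[k],[5,50,95]))
E
```

```text
t 19.6 p [656.63  -8.86 285.39] yaw 92.39 z [-0.0012  0.     -1.    ] F [-0.65 -1.1  -0.61] M [-0.04 -0.09 -0.01] w 43.73 g 0.0 q [-0.03  0.41  1.5  -0.    1.23 -0.07]
flange [540.1 -14.7] [78.7 81.2] 72.8 159
knob z [ -1.89957401 175.77234061 178.40786304]
```

View pics/s4.png

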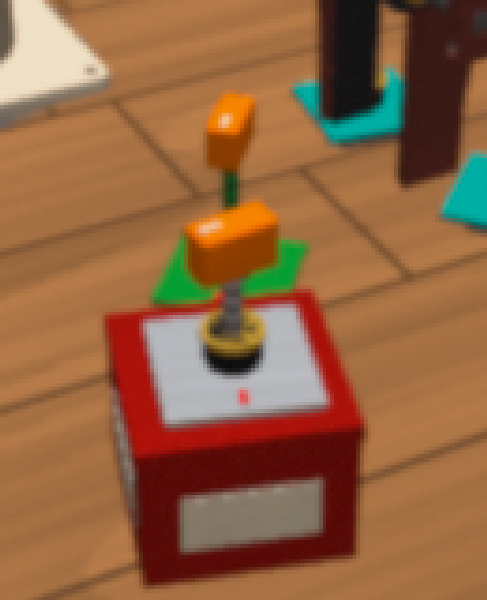

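The gauge sits flat and square on the tin (flange at about (235,370) in the crop). The knob is turned, and its top is at z≈178, so the slide stayed down.

```bash
python3 -c "
from workcell import close_job
print(close_job())"
```

```text
the job is handed in; nothing more can be done
None
```

The gauge is seated in the red canister with its slide locked, its foot pressing the chocolate at about 3–4 N by my estimate, and the gripper clear; the job is handed in, but no verdict was returned.

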